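# Seat the tripod foot on the stand's locating pin

## Task

Pick up the black tripod foot by its upright web and fit it on the round inspection stand: the stand's short pin is set a little off-centre, so feel for it lightly with the foot's hole until the foot drops over the pin and sits flush on the pad, then let go. Never press or drop the foot hard on the pin, and leave the lens, tin, glass disc and nickel ring where they are.

Things in the scene. Friction and masses are not known exactly. Their poses are not given: they have to be found in the camera images.
- foot_web (a point): Grip centre of the loose black steel tripod foot (about 0.25 kg), 40 mm above its underside. The foot is a flat sole 90 x 36 x 10 mm (its x, y, z) with an upright web across its middle: 14 mm thick along x, 36 mm along y, top 62 mm above the underside. Grip the web across its thickness (along x), from above. x points along the sole to the toe with the hole, z up.
- foot_hole (a point): Centre of the 14.4 mm round through hole near the toe of the foot's sole, level with the underside: 27 mm ahead (+x) of foot_web and 40 mm below it. Same axes as foot_web.
- stand: Fixed round aluminium disc, 120 mm wide, with a grey pad on it; flat top 25 mm above the origin (centre of underside), z up, yaw means nothing. One upright steel pin, 12 mm wide, tip bevelled 1.2 mm, stands 14 mm above the top. The pin is an eccentric locked in an unknown direction, its axis 7.5 mm from the disc's axis. The foot may be seated at any yaw; over 50 N from it marks the pin.
- lens: Bystander: matte grey telephoto lens standing upright, 82 mm across at most, 145 mm tall, origin at the centre of its underside.
- tin: Bystander: glossy orange round filter tin, 65 mm diameter, 22 mm tall, origin at the centre of its underside.
- target: Bystander: clear glass test target disc lying flat, 50 mm diameter, 6 mm thick, origin at the centre of its underside.
- mount_ring: Bystander: nickel lens mounting ring lying flat, 62 mm outer and 46 mm inner diameter, 10 mm tall, origin at the centre of its underside.
Mind the look-alikes: they are no part of the job. What is shaped like the stand but purple is not meant.

How it is judged:
On the way:
1. the foot has been lifted off the counter (height (world z) of foot_hole above 0.03 m and height (world z) of foot_web above 0.07 m), for 0.1 s.
At the end, for the whole second after the job is handed in: The foot sits over the pin, flush on the stand's disc: hole's underside within about 2 mm of the disc's top and within 10.5 mm of the disc's axis (only possible with the pin in the hole), tilted less than 0.05 rad, at rest and released (z of foot_hole in the frame of stand between 0.022 and 0.0272 m and horizontal distance between foot_hole and stand below 0.0105 m and angle between foot_hole's own z axis and vertical below 0.05 rad and linear speed of foot below 0.01 m/s); the robot touches nothing.
It fails at once if the foot is pressed or dropped on the stand's pin with more than 50 N (contact force between foot and stand above 50 N).
It fails at once if the lens is moved more than 20 mm or tipped (distance of lens from where it was at the start of the episode above 0.02 m or angle between lens's own z axis and vertical above 0.2 rad).
It fails at once if the tin is moved more than 20 mm (distance of tin from where it was at the start of the episode above 0.02 m).
It fails at once if the target is moved more than 20 mm (distance of target from where it was at the start of the episode above 0.02 m).
It fails at once if the mount ring is moved more than 20 mm (distance of mount_ring from where it was at the start of the episode above 0.02 m).
It also fails if it takes over 54 s, if anything falls off the work surface, if the arm or the gripper's body presses on something with over 40 N, if the wrist force passes 120 N, or if a joint passes its speed limit or range.

## Robot

A 7-joint arm with a two-finger parallel gripper is mounted at the origin on the work surface. World frame = base frame: x ahead of the robot, y to its left, z up, the work surface at z = 0. Lengths are in m, angles in rad, forces in N, time in s.
With the tool pointing down it reaches from about 0.425 to 1.025 m from the base axis. Payload 9.4 kg.
Tool frame: the origin (TCP) lies on the mounting face of the last link; the fingertips stand ctrl.tips_ahead ahead of it and the grasp point (between the pads) lies 155 mm ahead of it (ctrl.tips_ahead is the distance from the TCP to the fingertips, in m); z points along the fingers, y is the line along which they close (so a half turn about z gives the same grasp; the last joint's range is limited). The gripper opens to 85 mm and grips with 20 to 120 N. Pads are 22 mm wide; open, the fingers measure 114 mm over their backs; the gripper's body (76 mm by 85 mm) begins 54 mm behind the grasp point. The pads swing forward as they close: fully open they stand 13 mm farther back than shut.
Start: joints at [1.254, 0.599, -0.003, 1.599, 0.002, 0.943, -0.08], TCP at [0.172, -0.704, 0.405] pointing down, gripper open.
Joint ranges: [-2.57, 2.57], [-0.35, 1.97], [-1.29, 1.29], [0.11, 2.56], [-1.05, 4.19], [0.11, 1.86], [-2.63, 2.63]. Speed limits (rad/s): [2.22, 2.22, 3.01, 3.01, 3.14, 3.14, 3.14].

## Interface

Orientations are given as a rotation vector (axis times angle).
In Python, from plant import ctrl, vision gives the robot as it stands.
- The arm moves only by the tool arm_command, never from a script. Its argument "targets" is a list of rows, each an object of numbers: "dx", "dy", "dz": the shift along the tool's x, y, z in cm; "wx", "wy", "wz": the turn, a rotation vector about the tool's x, y, z in degrees. A call has exactly 5 rows; each row shifts and turns the commanded pose from where the row before left it, along the tool's axes as they then stand; what a row does not reach is not made up. A row lasts 1/10 s, in which the tool goes at most 50 mm and 8.59 degrees, less where a joint would pass 70% of its speed; a pose out of reach is approached as far as the arm can. A call is refused whole if a number of a shift passes 5 or a number of a turn 8.59, either way. A call with a gripper value outside its range is refused whole. "hand" is the opening, from -1 (shut) to 1 (fully open), set as the call begins (left out, the last holds). The fingers move at their own pace and stop on an object; "newtons" is the grip in N (left out, the last holds). Time passes only in rows, so rows that do not move let the fingers close, or fill a call up. It gives the time, the measured TCP pose, the force, the opening and the grip force at its end, in the units of the state.
- ctrl.observe(): the state, without advancing time (a new reading comes with each control period).
- vision.grab_frame(name): name is "side" or "top"; returns a dict with "frame" (400x640x3 uint8, blue, green, red), "range_z" (400x640 float32, m along the optical axis (not along the pixel's ray), 0 where there is no reading), "fx", "fy", "cx", "cy" (pixels), "R" (3x3) and "t" (3): a world point X has camera coordinates R X + t. Camera axes: x right, y down, z forward; pixel columns grow to the right and rows downward; lengths in m; the calibration is good to about 2 mm. A picture is of the moment at which its call begins.
- ctrl.close_job(): hands the job in; it is judged then, once.
The state is a dict: "time_s": time; "joints": joint angles; "joint_velocities": joint speeds; "joint_torque": joint torques, N m; "position": TCP position; "eef_rot": TCP orientation; "force": force on the tool from outside, world axes, zero at the start; "moment": the same for the moment, N m; "finger_gap": finger opening in m; "finger_force": force on a finger pad.
Only numpy, scipy, OpenCV 4.12 (cv2) and the standard library are available. Lean on these libraries where they do the work, as an engineer would, in place of code of your own. Each camera call takes 0.05 s, during which the arm holds its last target. There are 200 camera calls.

## Working session

There is one attempt and no reset: what is moved stays moved. The work goes in short steps, Python scripts to look and compute and a tool call to move; the robot and the scene stay as the last step left them, time stands still between calls to the robot, and variables do not carry over. Pictures are saved under pics/ and viewed, at most 10 in all, crops included, and the job is handed in when it is done.

Besides the shell and the picture viewer there is one more tool, called after "Emit:" in YAML: its name, and indented under it one key for each argument. arm_command: Moves the arm, as the interface text tells. Its arguments: {"type":"object","properties":{"targets":{"type":"array"},"hand":{"type":"number"},"newtons":{"type":"number"}},"required":["targets"]}

```bash
mkdir -p pics; python3 - <<'E'
from plant import ctrl, vision
import cv2, numpy as np
for n in("top","side"):
    f=vision.grab_frame(n); cv2.imwrite(f"pics/{n}0.png",f["frame"]); np.savez(f"pics/{n}0.npz",**f)
    print(n,f["fx"],f["fy"],f["cx"],f["cy"],(-f["R"].T@f["t"]).round(3),f["R"].round(3).tolist())
s=ctrl.observe(); print(s, ctrl.tips_ahead)
E
```

```text
top 451.05349800102204 451.05349800102204 322.05232318457155 200.5958209278799 [0.502 0.066 0.956] [[-0.027, -0.999, -0.038], [-0.998, 0.029, -0.064], [0.065, 0.036, -0.997]]
side 507.42463456109067 507.42463456109067 314.0868285633396 198.68571277426784 [0.479 0.868 0.841] [[-0.996, -0.087, -0.009], [-0.054, 0.692, -0.72], [0.068, -0.717, -0.694]]
{'time_s': 0.1, 'joints': array([ 1.25428086,  0.60007271, -0.00253649,  1.60002754,  0.00179765,
        0.94291863, -0.0798385 ]), 'joint_velocities': array([-0.00053294, -0.00275695,  0.00135862, -0.00395829, -0.00077794,
       -0.00118814, -0.00077802]), 'joint_torque': array([ 4.92869920e-03, -7.77987099e+01,  1.57022160e+00, -2.58625764e+01,
        1.26764725e-02,  5.51192992e-03, -6.26103073e-06]), 'position': array([ 0.17217137, -0.70408537,  0.40389129]), 'eef_rot': array([-3.11765102e+00, -3.75652873e-01,  4.75848081e-04]), 'force': array([-0.3104408 , -0.29827976, -0.09809497]), 'moment': array([-0.05843713,  0.07248829, -0.06351288]), 'finger_force': 0.0, 'finger_gap': 0.08578631388885732} 0.1734
```

View pics/top0.png

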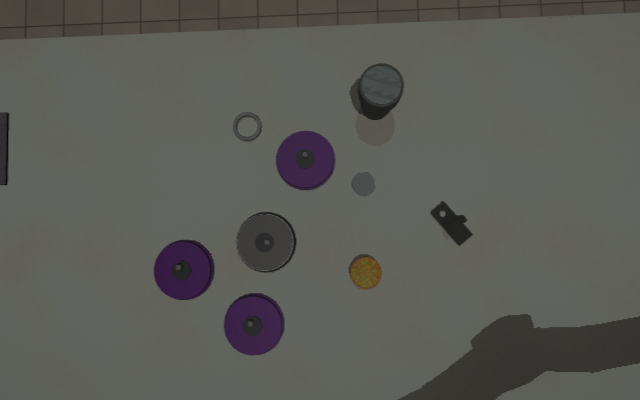

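View pics/side0.png

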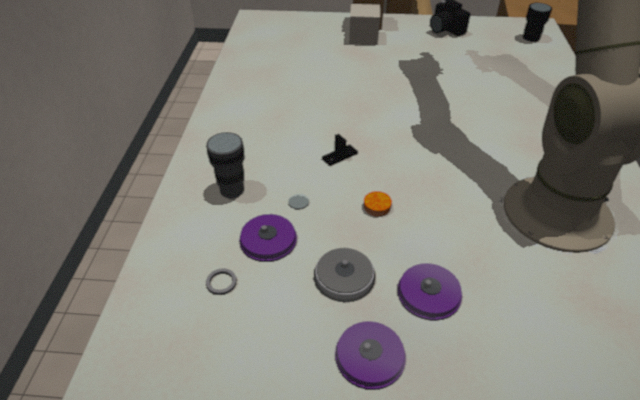

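In the top view, the round stands are grey (265,242) and purple (305,160), (184,270) and (254,324). The grey one fits the description because purple is excluded. The foot is at (451,223), with its hole near (442,213). I'll confirm with an enlarged crop.

```bash
cat > h.py <<'E'
import numpy as np
def ray(f,u,v,z):
    "world point on pixel ray at height z"
    R,t=f["R"],f["t"]; c=-R.T@t
    d=R.T@np.array([(u-f["cx"])/f["fx"],(v-f["cy"])/f["fy"],1.]); return c+d*(z-c[2])/d[2]
def cloud(f,u0,u1,v0,v1):
    v,u=np.mgrid[v0:v1,u0:u1]; z=f["range_z"][v0:v1,u0:u1]
    P=np.stack([(u-f["cx"])/f["fx"]*z,(v-f["cy"])/f["fy"]*z,z],-1)
    return (P-f["t"])@f["R"]
def pix(f,X):
    c=f["R"]@np.asarray(X)+f["t"]; return f["fx"]*c[0]/c[2]+f["cx"], f["fy"]*c[1]/c[2]+f["cy"]
E
python3 - <<'E'
import numpy as np,cv2
from h import *
T=dict(np.load("pics/top0.npz"));S=dict(np.load("pics/side0.npz"))
def crop(f,u,v,w,h,s):
    a=f["frame"][v:v+h,u:u+w]; a=cv2.convertScaleAbs(a,alpha=1.8); return cv2.resize(a,None,fx=s,fy=s,interpolation=cv2.INTER_CUBIC)
r1=np.hstack([crop(T,425,195,50,37,8),crop(T,240,223,50,37,8)])
r2=np.hstack([crop(S,315,130,50,37,8),crop(S,320,240,50,37,8)])
cv2.imwrite("pics/c1.png",np.vstack([r1,r2]))
for n,f,b in(("Tfoot",T,(425,480,195,250)),("Sfoot",S,(315,365,128,170)),("Tst",T,(232,300,208,276)),("Sst",S,(310,380,244,303))):
    P=cloud(f,*b); z=P[...,2]; g=f["frame"][b[2]:b[3],b[0]:b[1]].max(-1)
    print(n,"counter z med",np.median(z),"max",z.max())
    for lo,hi in((.006,.014),(.055,.07),(.02,.03),(.034,.045)):
        m=(z>lo)&(z<hi); 
        if m.sum()>3: print(lo,m.sum(),P[m].mean(0).round(4),P[m].min(0).round(4),P[m].max(0).round(4))
# stand circle
m=(cloud(T,232,300,208,276)[...,2]>.015).astype(np.uint8)
c=max(cv2.findContours(m,0,cv2.CHAIN_APPROX_NONE)[0],key=len); (x,y),r=cv2.minEnclosingCircle(c); print("circ",x+232,y+208,r, ray(T,x+232,y+208,.022))
E
```

```text
Tfoot counter z med 0.00035653936196086504 max 0.9564377883733273
0.006 561 [ 0.5083 -0.1675  0.0096] [ 0.4634 -0.2105  0.006 ] [ 0.5554 -0.1257  0.0138]
0.055 139 [ 0.5092 -0.167   0.0611] [ 0.4949 -0.1854  0.0554] [ 0.5239 -0.1499  0.0661]
0.02 18 [ 0.5078 -0.1589  0.0239] [ 0.495  -0.1737  0.0201] [ 0.5232 -0.15    0.0294]
0.034 19 [ 0.5096 -0.1597  0.0389] [ 0.495  -0.1762  0.0341] [ 0.5247 -0.1502  0.0443]
Sfoot counter z med 0.0013485241559989545 max 0.8407549308760767
0.006 260 [ 0.5095 -0.1603  0.0102] [ 0.4618 -0.2504  0.0061] [ 0.5587 -0.1224  0.0139]
0.055 70 [ 0.5084 -0.1625  0.0612] [ 0.4936 -0.178   0.055 ] [ 0.5226 -0.1464  0.0656]
0.02 38 [ 0.506  -0.1566  0.0249] [ 0.4925 -0.1735  0.0204] [ 0.5218 -0.1474  0.03  ]
0.034 44 [ 0.5075 -0.1575  0.0396] [ 0.493  -0.1726  0.0342] [ 0.522  -0.1465  0.045 ]
Tst counter z med 0.021720532813278192 max 0.9564377883733273
0.006 93 [0.4927 0.1961 0.0077] [0.4189 0.1596 0.006 ] [0.5431 0.2803 0.0139]
0.02 2463 [0.4804 0.2211 0.0243] [0.4221 0.1623 0.02  ] [0.5387 0.2796 0.03  ]
0.034 28 [0.481  0.2134 0.0383] [0.4761 0.2078 0.0348] [0.4865 0.2184 0.0408]
Sst counter z med 0.0221088320410422 max 0.8407549308760767
0.006 240 [0.4766 0.2663 0.009 ] [0.417  0.2071 0.0061] [0.5423 0.2878 0.014 ]
0.02 2120 [0.4792 0.2291 0.0255] [0.42   0.1673 0.02  ] [0.5381 0.286  0.03  ]
0.034 30 [0.4799 0.218  0.0384] [0.4753 0.2113 0.0341] [0.4856 0.2232 0.0419]
circ 265.1370964050293 241.46774291992188 29.184919357299805 [0.48121016 0.22055508 0.022     ]
```

View pics/c1.png

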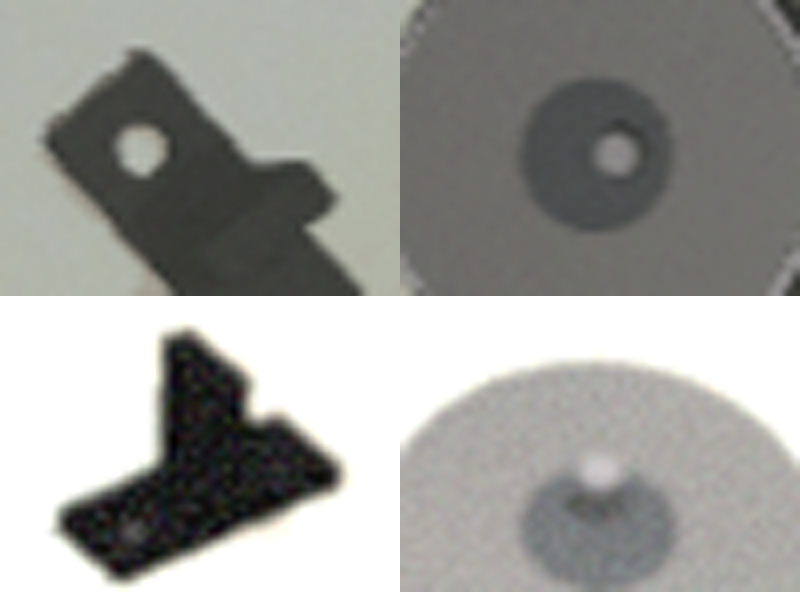

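The crop shows the black foot with its hole at top-view pixel (442.1,213.3), and the grey stand with its pin at (266.6,241.8), 14 mm proud. This is the stand meant.

```bash
cat >> h.py <<'E'
from scipy.spatial.transform import Rotation as Ro
def togo(s,pos,yaw_y):
    "remaining shift in tool axes (cm) and turn (deg) so TCP gets to pos, tool y at world angle yaw_y (mod pi), z down"
    R=Ro.from_rotvec(s["eef_rot"]).as_matrix(); best=None
    for k in(0,np.pi):
        y=np.array([np.cos(yaw_y+k),np.sin(yaw_y+k),0]); z=np.array([0,0,-1.]); G=np.c_[np.cross(y,z),y,z]
        w=np.degrees(Ro.from_matrix(R.T@G).as_rotvec())
        if best is None or np.linalg.norm(w)<np.linalg.norm(best): best=w
    return (R.T@(np.asarray(pos)-s["position"])*100).round(2),best.round(2)
E
python3 - <<'E'
import cv2
from h import *
from plant import ctrl
T=dict(np.load("pics/top0.npz"));S=dict(np.load("pics/side0.npz"))
for n,f,b in(("T",T,(420,480,195,250)),("S",S,(315,365,128,170))):
    P=cloud(f,*b);z=P[...,2]
    m=(z>.006)&(z<.015)&(abs(P[...,1]+.165)<.06)&(f["frame"][b[2]:b[3],b[0]:b[1]].max(-1)<70)
    print(n,"sole",cv2.minAreaRect((P[m][:,:2]*1000).astype(np.float32)))
    m=(z>.057)&(z<.068)
    print(n,"web",cv2.minAreaRect((P[m][:,:2]*1000).astype(np.float32)))
h=ray(T,442.1,213.3,.005);print("hole",h,"px web top",[pix(f,[.5088,-.1648,.062]) for f in(T,S)])
hs=ray(S,315+132/8,130+(530-296)/8,.009);print("hole side",hs)
for n in((T,(347,385,253,292),.02),(T,(350,378,170,198),.004),(T,(355,405,60,120),.13)):
    P=cloud(n[0],*n[1]);m=P[...,2]>n[2];m&=P[...,2]<.2;print(P[m].mean(0).round(3),P[...,2][m].max())
w=np.array([.5088,-.1648]);yaw=np.arctan2(*(h[:2]-np.array([.5092,-.167]))[::-1]);print(np.degrees(yaw),np.linalg.norm(h[:2]-[.5092,-.167]))
print(togo(ctrl.observe(),[*w,.195],yaw))
E
```

```text
T sole ((508.841064453125, -167.21755981445312), (89.85675811767578, 36.62248992919922), 38.6031494140625)
T web ((509.1138000488281, -167.76007080078125), (14.426725387573242, 36.14366149902344), 37.67403030395508)
S sole ((509.34442138671875, -162.2135009765625), (89.23289489746094, 38.489601135253906), 40.92228698730469)
S web ((507.7753601074219, -163.637451171875), (15.509757041931152, 37.55931854248047), 36.630409240722656)
hole [ 0.52995909 -0.1495341   0.005     ] px web top [(np.float64(457.03848314024185), np.float64(222.83953961804886)), (np.float64(340.2552991253575), np.float64(137.37341513238366))]
hole side [ 0.52866508 -0.14084255  0.009     ]
[0.413 0.014 0.022] 0.026885226570777788
[0.599 0.011 0.006] 0.010408937017686085
[ 0.762 -0.018  0.144] 0.1492414744277945
40.075966974287624 0.027129277788583102
(array([ 45.51, -44.36,  20.95]), array([-7.000e-02,  5.000e-02,  6.367e+01]))
```

Emit:
arm_command:
  targets:
    - {"wz":-7.66}
    - {"wz":-7.66}
    - {"wz":-7.66}
    - {"wz":-7.66}
    - {"wz":-7.66}
  hand: 1

```text
validation failed for argument at $.ta...
```

Emit:
arm_command:
  targets:
    - {"wz":-7.66}
    - {"wz":-7.66}
    - {"wz":-7.66}
    - {"wz":-7.66}
    - {"wz":-7.66}

```text
validation failed for argument at $.ta...
```

Emit:
arm_command:
  targets:
    - {"wz":-7.66}
    - {"wz":-7.66}
    - {"wz":-7.66}
    - {"wz":-7.66}
    - {"wz":-7.66}

```text
validation failed for argument at $.ta...
```

```bash
python3 - <<'E'
from h import *
from plant import ctrl
s=ctrl.observe();print(s["time_s"],s["joints"].round(2));print(togo(s,[.5088,-.1648,.33],np.radians(38.5)))
E
```

```text
0.1 [ 1.25  0.6  -0.    1.6   0.    0.94 -0.08]
(array([ 45.51, -44.38,   7.45]), array([-7.000e-02,  5.000e-02,  6.524e+01]))
```

Emit:
arm_command:
  targets:
    - {"dx":0,"dy":0,"dz":0,"wx":0,"wy":0,"wz":-7.66}
    - {"dx":0,"dy":0,"dz":0,"wx":0,"wy":0,"wz":-7.66}
    - {"dx":0,"dy":0,"dz":0,"wx":0,"wy":0,"wz":-7.66}
    - {"dx":0,"dy":0,"dz":0,"wx":0,"wy":0,"wz":-7.66}
    - {"dx":0,"dy":0,"dz":0,"wx":0,"wy":0,"wz":-7.66}
  hand: 1

```text
time_s: 0.6
position: [0.1721, -0.7041, 0.4042]
eef_rot: [-2.819, -1.386, -0.0]
force: [1.3, 0.3, 0.6]
finger_gap: 0.0851
finger_force: 0.0
```

Emit:
arm_command:
  targets:
    - {"dx":0,"dy":0,"dz":0,"wx":0,"wy":0,"wz":-7.66}
    - {"dx":0,"dy":0,"dz":0,"wx":0,"wy":0,"wz":-7.66}
    - {"dx":0,"dy":0,"dz":0,"wx":0,"wy":0,"wz":-7.66}
    - {"dx":0,"dy":0,"dz":0,"wx":0,"wy":0,"wz":-7.66}
    - {"dx":0,"dy":0,"dz":0,"wx":0,"wy":0,"wz":-7.66}

```text
time_s: 1.1
position: [0.1721, -0.7042, 0.4042]
eef_rot: [-2.208, -2.233, -0.001]
force: [-0.5, 0.5, -0.2]
finger_gap: 0.0854
finger_force: 0.0
```

Emit:
arm_command:
  targets:
    - {"dx":0,"dy":0,"dz":0,"wx":0,"wy":0,"wz":-7.66}
    - {"dx":0,"dy":0,"dz":0,"wx":0,"wy":0,"wz":-7.66}
    - {"dx":0,"dy":0,"dz":0,"wx":0,"wy":0,"wz":-7.66}
    - {"dx":0,"dy":0,"dz":0,"wx":0,"wy":0,"wz":-7.66}
    - {"dx":0,"dy":0,"dz":0,"wx":0,"wy":0,"wz":-7.66}

```text
time_s: 1.6
position: [0.172, -0.7042, 0.4042]
eef_rot: [-1.353, -2.834, -0.001]
force: [-0.2, 0.3, 0.6]
finger_gap: 0.0858
finger_force: 0.0
```

```bash
python3 - <<'E'
from h import *
from plant import ctrl
s=ctrl.observe();print(s["time_s"],s["joints"].round(2));print(togo(s,[.5088,-.1648,.33],np.radians(38.5)))
E
```

```text
1.6 [ 1.58  0.65 -0.55  1.58  0.38  1.02  1.6 ]
(array([20.77, 60.1 ,  7.45]), array([ 0.01, -0.05,  0.45]))
```

Emit:
arm_command:
  targets:
    - {"dx":1.04,"dy":3,"dz":0.37,"wx":0,"wy":0,"wz":0.45}
    - {"dx":1.04,"dy":3,"dz":0.37,"wx":0,"wy":0,"wz":0}
    - {"dx":1.04,"dy":3,"dz":0.37,"wx":0,"wy":0,"wz":0}
    - {"dx":1.04,"dy":3,"dz":0.37,"wx":0,"wy":0,"wz":0}
    - {"dx":1.04,"dy":3,"dz":0.37,"wx":0,"wy":0,"wz":0}

```text
time_s: 2.1
position: [0.258, -0.5694, 0.3857]
eef_rot: [-1.373, -2.825, -0.001]
force: [0.9, -0.2, 1.0]
finger_gap: 0.0853
finger_force: 0.0
```

Emit:
arm_command:
  targets:
    - {"dx":1.04,"dy":3,"dz":0.37,"wx":0,"wy":0,"wz":0}
    - {"dx":1.04,"dy":3,"dz":0.37,"wx":0,"wy":0,"wz":0}
    - {"dx":1.04,"dy":3,"dz":0.37,"wx":0,"wy":0,"wz":0}
    - {"dx":1.04,"dy":3,"dz":0.37,"wx":0,"wy":0,"wz":0}
    - {"dx":1.04,"dy":3,"dz":0.37,"wx":0,"wy":0,"wz":0}

```text
time_s: 2.6
position: [0.3438, -0.4358, 0.3673]
eef_rot: [-1.373, -2.825, -0.0]
force: [1.0, 0.2, 0.2]
finger_gap: 0.0854
finger_force: 0.0
```

Emit:
arm_command:
  targets:
    - {"dx":1.04,"dy":3,"dz":0.37,"wx":0,"wy":0,"wz":0}
    - {"dx":1.04,"dy":3,"dz":0.37,"wx":0,"wy":0,"wz":0}
    - {"dx":1.04,"dy":3,"dz":0.37,"wx":0,"wy":0,"wz":0}
    - {"dx":1.04,"dy":3,"dz":0.37,"wx":0,"wy":0,"wz":0}
    - {"dx":1.04,"dy":3,"dz":0.37,"wx":0,"wy":0,"wz":0}

```text
time_s: 3.1
position: [0.4296, -0.3022, 0.3488]
eef_rot: [-1.373, -2.825, 0.0]
force: [0.8, -0.9, 0.3]
finger_gap: 0.0856
finger_force: 0.0
```

Emit:
arm_command:
  targets:
    - {"dx":1.04,"dy":3,"dz":0.37,"wx":0,"wy":0,"wz":0}
    - {"dx":1.04,"dy":3,"dz":0.37,"wx":0,"wy":0,"wz":0}
    - {"dx":1.04,"dy":3,"dz":0.37,"wx":0,"wy":0,"wz":0}
    - {"dx":1.04,"dy":3,"dz":0.37,"wx":0,"wy":0,"wz":0}
    - {"dx":1.04,"dy":3,"dz":0.37,"wx":0,"wy":0,"wz":0}

```text
time_s: 3.6
position: [0.5155, -0.1686, 0.3303]
eef_rot: [-1.372, -2.826, 0.0]
force: [-0.5, -0.9, -0.1]
finger_gap: 0.0854
finger_force: 0.0
```

```bash
python3 - <<'E'
from h import *
from plant import ctrl
s=ctrl.observe();print(s["time_s"],s["joints"].round(2));print(togo(s,[.5088,-.1648,.195],np.radians(38.5)))
E
```

```text
3.6 [ 0.57  0.53 -0.51  2.07  0.42  0.65  0.44]
(array([ 0.7 , -0.29, 13.53]), array([-0.02, -0.02, -0.31]))
```

Emit:
arm_command:
  targets:
    - {"dx":0.35,"dy":-0.15,"dz":1.5,"wx":0,"wy":0,"wz":-0.3}
    - {"dx":0.35,"dy":-0.14,"dz":2,"wx":0,"wy":0,"wz":0}
    - {"dx":0,"dy":0,"dz":2,"wx":0,"wy":0,"wz":0}
    - {"dx":0,"dy":0,"dz":2,"wx":0,"wy":0,"wz":0}
    - {"dx":0,"dy":0,"dz":2,"wx":0,"wy":0,"wz":0}

```text
time_s: 4.1
position: [0.5082, -0.166, 0.2347]
eef_rot: [-1.365, -2.829, 0.0]
force: [0.1, 0.7, -0.9]
finger_gap: 0.0854
finger_force: 0.0
```

Emit:
arm_command:
  targets:
    - {"dx":0,"dy":0,"dz":2,"wx":0,"wy":0,"wz":0}
    - {"dx":0,"dy":0,"dz":1.5,"wx":0,"wy":0,"wz":0}
    - {"dx":0,"dy":0,"dz":0.5,"wx":0,"wy":0,"wz":0}
    - {"dx":0,"dy":0,"dz":0,"wx":0,"wy":0,"wz":0}
    - {"dx":0,"dy":0,"dz":0,"wx":0,"wy":0,"wz":0}

```text
time_s: 4.6
position: [0.5085, -0.166, 0.1961]
eef_rot: [1.365, 2.829, 0.0]
force: [0.0, 0.0, -0.3]
finger_gap: 0.0856
finger_force: 0.0
```

Emit:
arm_command:
  targets:
    - {"dx":0,"dy":0,"dz":0,"wx":0,"wy":0,"wz":0}
    - {"dx":0,"dy":0,"dz":0,"wx":0,"wy":0,"wz":0}
    - {"dx":0,"dy":0,"dz":0,"wx":0,"wy":0,"wz":0}
    - {"dx":0,"dy":0,"dz":0,"wx":0,"wy":0,"wz":0}
    - {"dx":0,"dy":0,"dz":0,"wx":0,"wy":0,"wz":0}
  hand: -1
  newtons: 60

```text
time_s: 5.1
position: [0.5084, -0.166, 0.1959]
eef_rot: [1.365, 2.829, 0.0]
force: [-5.2, -0.9, 16.2]
finger_gap: 0.0133
finger_force: 58.1
```

Emit:
arm_command:
  targets:
    - {"dx":0,"dy":0,"dz":0,"wx":0,"wy":0,"wz":0}
    - {"dx":0,"dy":0,"dz":0,"wx":0,"wy":0,"wz":0}
    - {"dx":0,"dy":0,"dz":0,"wx":0,"wy":0,"wz":0}
    - {"dx":0,"dy":0,"dz":0,"wx":0,"wy":0,"wz":0}
    - {"dx":0,"dy":0,"dz":0,"wx":0,"wy":0,"wz":0}

```text
time_s: 5.6
position: [0.5084, -0.166, 0.1959]
eef_rot: [1.365, 2.829, -0.0]
force: [-0.5, -1.1, 4.8]
finger_gap: 0.0135
finger_force: 59.0
```

Emit:
arm_command:
  targets:
    - {"dx":0,"dy":0,"dz":-1,"wx":0,"wy":0,"wz":0}
    - {"dx":0,"dy":0,"dz":-1.5,"wx":0,"wy":0,"wz":0}
    - {"dx":0,"dy":0,"dz":-2,"wx":0,"wy":0,"wz":0}
    - {"dx":0,"dy":0,"dz":-2,"wx":0,"wy":0,"wz":0}
    - {"dx":0,"dy":0,"dz":-1.5,"wx":0,"wy":0,"wz":0}

```text
time_s: 6.1
position: [0.5082, -0.166, 0.2771]
eef_rot: [1.365, 2.829, 0.0]
force: [0.0, 1.3, -1.8]
finger_gap: 0.0133
finger_force: 58.5
```

```bash
python3 - <<'E'
from h import *
from plant import ctrl
s=ctrl.observe();print(s["time_s"],s["joints"].round(2),s["finger_gap"],s["force"]);print(togo(s,[.4805-.0211,.2157-.0168-.0012,.27],np.radians(38.5)))
E
```

```text
6.1 [ 0.52  0.6  -0.45  2.12  0.51  0.53  0.36] 0.013276368714106392 [ 0.04009659  1.25113746 -1.83543494]
(array([31.5 , 18.82,  0.71]), array([ 0.01,  0.01, -0.01]))
```

Emit:
arm_command:
  targets:
    - {"dx":1.1,"dy":0.7,"dz":0,"wx":0,"wy":0,"wz":0}
    - {"dx":2,"dy":1.2,"dz":0,"wx":0,"wy":0,"wz":0}
    - {"dx":2.2,"dy":1.3,"dz":0,"wx":0,"wy":0,"wz":0}
    - {"dx":2.2,"dy":1.3,"dz":0,"wx":0,"wy":0,"wz":0}
    - {"dx":2.2,"dy":1.3,"dz":0,"wx":0,"wy":0,"wz":0}

```text
time_s: 6.6
position: [0.4926, -0.0522, 0.2751]
eef_rot: [-1.364, -2.829, 0.0]
force: [0.7, -0.6, -2.1]
finger_gap: 0.0133
finger_force: 58.6
```

Emit:
arm_command:
  targets:
    - {"dx":2.2,"dy":1.3,"dz":0,"wx":0,"wy":0,"wz":0}
    - {"dx":2.2,"dy":1.3,"dz":0,"wx":0,"wy":0,"wz":0}
    - {"dx":2.2,"dy":1.3,"dz":0,"wx":0,"wy":0,"wz":0}
    - {"dx":2.2,"dy":1.3,"dz":0,"wx":0,"wy":0,"wz":0}
    - {"dx":2.2,"dy":1.3,"dz":0,"wx":0,"wy":0,"wz":0}

```text
time_s: 7.1
position: [0.4748, 0.0744, 0.2751]
eef_rot: [-1.363, -2.829, 0.001]
force: [1.2, 0.7, -1.8]
finger_gap: 0.0134
finger_force: 58.6
```

Emit:
arm_command:
  targets:
    - {"dx":2.2,"dy":1.3,"dz":0,"wx":0,"wy":0,"wz":0}
    - {"dx":2.2,"dy":1.3,"dz":0,"wx":0,"wy":0,"wz":0}
    - {"dx":2.2,"dy":1.3,"dz":0,"wx":0,"wy":0,"wz":0}
    - {"dx":2.2,"dy":1.3,"dz":0,"wx":0,"wy":0,"wz":0}
    - {"dx":2,"dy":1.2,"dz":0,"wx":0,"wy":0,"wz":0}

```text
time_s: 7.6
position: [0.4574, 0.1988, 0.275]
eef_rot: [-1.363, -2.829, 0.001]
force: [0.3, 0.4, -2.3]
finger_gap: 0.0136
finger_force: 58.6
```

```bash
python3 - <<'E'
from h import *
from plant import ctrl,vision
import cv2
s=ctrl.observe();print(s["time_s"],s["joints"].round(2),s["position"],s["force"]);print(togo(s,[.4805-.0211,.2157-.0168-.0012,.27],np.radians(38.5)))
f=vision.grab_frame("side");np.savez("pics/side1.npz",**f)
cv2.imwrite("pics/side1.png",cv2.resize(cv2.convertScaleAbs(f["frame"][180:330,240:440],alpha=1.5),None,fx=4,fy=4,interpolation=cv2.INTER_CUBIC))
E
```

```text
7.6 [-0.26  0.56 -0.37  2.21  0.45  0.45 -0.32] [0.45735966 0.1988437  0.27504849] [ 0.30994132  0.37776086 -2.31865282]
(array([-0.22,  0.09,  0.5 ]), array([-0.06, -0.05,  0.06]))
```

View pics/side1.png

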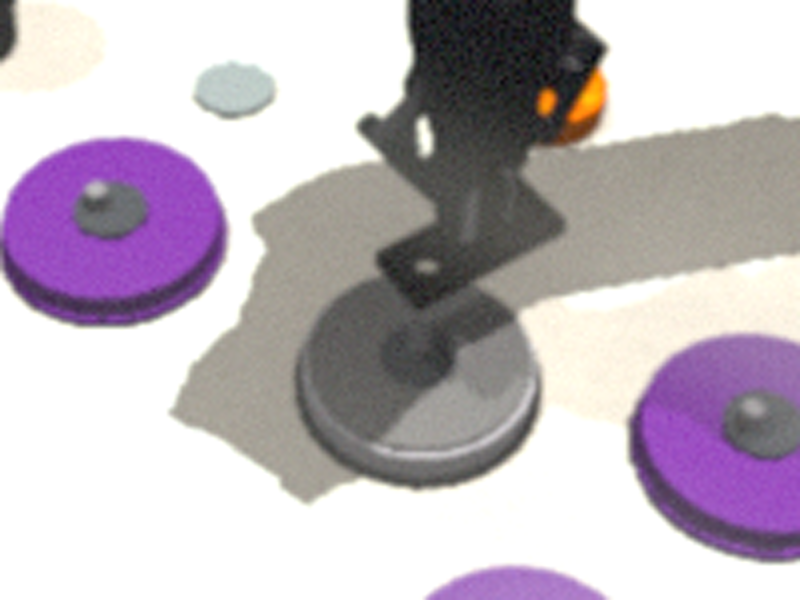

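The side view shows the held foot level, with its hole at about pixel (346.6,246.4), hovering 40 mm over the grey stand. The pin is partly shadowed below it.

```bash
python3 - <<'E'
from h import *
from plant import ctrl,vision
import cv2
S=dict(np.load("pics/side1.npz"));S0=dict(np.load("pics/side0.npz"));T0=dict(np.load("pics/top0.npz"))
z0=.27505-.1959
print("hole side",ray(S,346.6,246.4,z0+.005),"pred",[.45736+.0211,.19884+.0168])
# pin: depth clouds + bright tip
for n,f,b in(("S",S0,(335,355,252,275)),("T",T0,(258,276,232,250))):
    P=cloud(f,*b);m=(P[...,2]>.0365)&(P[...,2]<.041);print(n,"pin top",m.sum(),np.median(P[m],0),P[m].mean(0),(P[m].min(0)+P[m].max(0))/2)
print("pin px S",ray(S0,344.6,261.1,.039),"T",ray(T0,266.6,241.8,.038))
# foot sole now (side depth)
P=cloud(S,325,385,225,262);z=P[...,2]
m=(z>z0+.006)&(z<z0+.014);Q=P[m][:,:2];print("sole",cv2.minAreaRect((Q*1000).astype(np.float32)),m.sum(),np.median(z[m])-z0)
# disc top, side & top
for n,f,b in(("S",S0,(305,385,240,305)),("T",T0,(228,302,204,280))):
    P=cloud(f,*b);m=(P[...,2]>.022)&(P[...,2]<.028);print(n,cv2.minEnclosingCircle((P[m][:,:2]*1000).astype(np.float32)))
E
```

```text
hole side [0.47807078 0.21488252 0.08415   ] pred [0.47846, 0.21564]
S pin top 19 [0.47968428 0.21740448 0.03870233] [0.47997907 0.21763499 0.03868526] [0.48047213 0.21727452 0.03866633]
T pin top 24 [0.48043918 0.21378378 0.03871578] [0.48108268 0.21370215 0.03886924] [0.48140395 0.21310907 0.03892225]
pin px S [0.48047544 0.21520496 0.039     ] T [0.4808178  0.21492286 0.038     ]
sole ((457.0320129394531, 199.73033142089844), (91.46810913085938, 38.85173416137695), 38.62166213989258) 466 0.010691974046675323
S ((479.72314453125, 225.634033203125), 60.6466178894043)
T ((480.40216064453125, 221.30642700195312), 59.42581558227539)
```

Emit:
arm_command:
  targets:
    - {"dx":-0.14,"dy":0.17,"dz":0.5,"wx":0,"wy":0,"wz":0}
    - {"dx":0,"dy":0,"dz":1,"wx":0,"wy":0,"wz":0}
    - {"dx":0,"dy":0,"dz":1,"wx":0,"wy":0,"wz":0}
    - {"dx":0,"dy":0,"dz":0.7,"wx":0,"wy":0,"wz":0}
    - {"dx":0,"dy":0,"dz":0.2,"wx":0,"wy":0,"wz":0}
  newtons: 30

```text
time_s: 8.15
position: [0.4606, 0.1963, 0.2404]
eef_rot: [-1.366, -2.828, 0.003]
force: [-0.4, -0.8, -2.3]
finger_gap: 0.0136
finger_force: 58.5
```

Emit:
arm_command:
  targets:
    - {"dx":0,"dy":0,"dz":0,"wx":0,"wy":0,"wz":0}
    - {"dx":0,"dy":0,"dz":0,"wx":0,"wy":0,"wz":0}
    - {"dx":0,"dy":0,"dz":0,"wx":0,"wy":0,"wz":0}
    - {"dx":0,"dy":0,"dz":0,"wx":0,"wy":0,"wz":0}
    - {"dx":0,"dy":0,"dz":0,"wx":0,"wy":0,"wz":0}

```text
time_s: 8.65
position: [0.4609, 0.1969, 0.2419]
eef_rot: [1.365, 2.829, 0.001]
force: [0.3, -1.0, -1.4]
finger_gap: 0.0135
finger_force: 58.5
```

```bash
python3 - <<'E'
from h import *
from plant import ctrl
s=ctrl.observe();print(s["time_s"],s["position"],s["force"],s["moment"]);print(togo(s,[.4596,.1989,.2349],np.radians(38.5)))
E
```

```text
8.65 [0.46090816 0.19689321 0.2419173 ] [ 0.3143144  -0.9701156  -1.37797425] [-0.02113019  0.02282034 -0.00373083]
(array([0.24, 0.02, 0.7 ]), array([ 0.03,  0.  , -0.02]))
```

Emit:
arm_command:
  targets:
    - {"dx":0.12,"dy":0.02,"dz":0.1,"wx":0,"wy":0,"wz":0}
    - {"dx":0.12,"dy":0,"dz":0.1,"wx":0,"wy":0,"wz":0}
    - {"dx":0,"dy":0,"dz":0.1,"wx":0,"wy":0,"wz":0}
    - {"dx":0,"dy":0,"dz":0.1,"wx":0,"wy":0,"wz":0}
    - {"dx":0,"dy":0,"dz":0,"wx":0,"wy":0,"wz":0}
  hand: -1
  newtons: 30

```text
time_s: 9.15
position: [0.4595, 0.1989, 0.2375]
eef_rot: [-1.365, -2.829, 0.0]
force: [-0.0, 0.7, -1.4]
finger_gap: 0.0134
finger_force: 58.5
```

Emit:
arm_command:
  targets:
    - {"dx":0,"dy":0,"dz":0.03,"wx":0,"wy":0,"wz":0}
    - {"dx":0,"dy":0,"dz":0.03,"wx":0,"wy":0,"wz":0}
    - {"dx":0,"dy":0,"dz":0.03,"wx":0,"wy":0,"wz":0}
    - {"dx":0,"dy":0,"dz":0.03,"wx":0,"wy":0,"wz":0}
    - {"dx":0,"dy":0,"dz":0.03,"wx":0,"wy":0,"wz":0}

```text
time_s: 9.65
position: [0.4595, 0.1989, 0.2361]
eef_rot: [1.365, 2.829, 0.0]
force: [0.5, 0.0, -2.6]
finger_gap: 0.0131
finger_force: 58.5
```

Emit:
arm_command:
  targets:
    - {"dx":0,"dy":0,"dz":0.03,"wx":0,"wy":0,"wz":0}
    - {"dx":0,"dy":0,"dz":0.03,"wx":0,"wy":0,"wz":0}
    - {"dx":0,"dy":0,"dz":0.03,"wx":0,"wy":0,"wz":0}
    - {"dx":0,"dy":0,"dz":0.03,"wx":0,"wy":0,"wz":0}
    - {"dx":0,"dy":0,"dz":0,"wx":0,"wy":0,"wz":0}

```text
time_s: 10.15
position: [0.4595, 0.1989, 0.2349]
eef_rot: [-1.365, -2.829, 0.0]
force: [0.6, 0.7, -2.0]
finger_gap: 0.0134
finger_force: 58.5
```

Emit:
arm_command:
  targets:
    - {"dx":0,"dy":0,"dz":0.02,"wx":0,"wy":0,"wz":0}
    - {"dx":0,"dy":0,"dz":0.02,"wx":0,"wy":0,"wz":0}
    - {"dx":0,"dy":0,"dz":0.02,"wx":0,"wy":0,"wz":0}
    - {"dx":0,"dy":0,"dz":0,"wx":0,"wy":0,"wz":0}
    - {"dx":0,"dy":0,"dz":0,"wx":0,"wy":0,"wz":0}

```text
time_s: 10.65
position: [0.4595, 0.1989, 0.2344]
eef_rot: [-1.365, -2.829, 0.0]
force: [-0.2, -0.8, -3.1]
finger_gap: 0.0131
finger_force: 58.5
```

Emit:
arm_command:
  targets:
    - {"dx":0,"dy":0,"dz":0.02,"wx":0,"wy":0,"wz":0}
    - {"dx":0,"dy":0,"dz":0.02,"wx":0,"wy":0,"wz":0}
    - {"dx":0,"dy":0,"dz":0.02,"wx":0,"wy":0,"wz":0}
    - {"dx":0,"dy":0,"dz":0,"wx":0,"wy":0,"wz":0}
    - {"dx":0,"dy":0,"dz":0,"wx":0,"wy":0,"wz":0}

```text
time_s: 11.15
position: [0.4595, 0.1989, 0.2337]
eef_rot: [-1.365, -2.829, 0.0]
force: [0.9, 0.1, -2.2]
finger_gap: 0.0131
finger_force: 58.5
```

Emit:
arm_command:
  targets:
    - {"dx":0,"dy":0,"dz":0.02,"wx":0,"wy":0,"wz":0}
    - {"dx":0,"dy":0,"dz":0.02,"wx":0,"wy":0,"wz":0}
    - {"dx":0,"dy":0,"dz":0.02,"wx":0,"wy":0,"wz":0}
    - {"dx":0,"dy":0,"dz":0.02,"wx":0,"wy":0,"wz":0}
    - {"dx":0,"dy":0,"dz":0,"wx":0,"wy":0,"wz":0}

```text
time_s: 11.65
position: [0.4595, 0.1989, 0.2329]
eef_rot: [-1.365, -2.83, 0.0]
force: [-1.2, -0.8, -1.5]
finger_gap: 0.0134
finger_force: 58.5
```

Emit:
arm_command:
  targets:
    - {"dx":0,"dy":0,"dz":0.03,"wx":0,"wy":0,"wz":0}
    - {"dx":0,"dy":0,"dz":0.03,"wx":0,"wy":0,"wz":0}
    - {"dx":0,"dy":0,"dz":0.03,"wx":0,"wy":0,"wz":0}
    - {"dx":0,"dy":0,"dz":0.03,"wx":0,"wy":0,"wz":0}
    - {"dx":0,"dy":0,"dz":0,"wx":0,"wy":0,"wz":0}

```text
time_s: 12.15
position: [0.4595, 0.1989, 0.2317]
eef_rot: [-1.365, -2.829, 0.0]
force: [-0.2, -0.3, -1.8]
finger_gap: 0.0133
finger_force: 58.5
```

Emit:
arm_command:
  targets:
    - {"dx":0,"dy":0,"dz":0.05,"wx":0,"wy":0,"wz":0}
    - {"dx":0,"dy":0,"dz":0.05,"wx":0,"wy":0,"wz":0}
    - {"dx":0,"dy":0,"dz":0.05,"wx":0,"wy":0,"wz":0}
    - {"dx":0,"dy":0,"dz":0.05,"wx":0,"wy":0,"wz":0}
    - {"dx":0,"dy":0,"dz":0,"wx":0,"wy":0,"wz":0}

```text
time_s: 12.65
position: [0.4595, 0.1989, 0.2297]
eef_rot: [-1.365, -2.829, 0.0]
force: [1.0, 0.2, -1.9]
finger_gap: 0.0132
finger_force: 58.5
```

Emit:
arm_command:
  targets:
    - {"dx":0,"dy":0,"dz":0.07,"wx":0,"wy":0,"wz":0}
    - {"dx":0,"dy":0,"dz":0.07,"wx":0,"wy":0,"wz":0}
    - {"dx":0,"dy":0,"dz":0.07,"wx":0,"wy":0,"wz":0}
    - {"dx":0,"dy":0,"dz":0.07,"wx":0,"wy":0,"wz":0}
    - {"dx":0,"dy":0,"dz":0,"wx":0,"wy":0,"wz":0}

```text
time_s: 13.15
position: [0.4595, 0.199, 0.2269]
eef_rot: [-1.365, -2.829, 0.0]
force: [0.3, -0.2, -1.8]
finger_gap: 0.0134
finger_force: 58.5
```

```bash
python3 - <<'E'
from h import *
from plant import ctrl,vision
import cv2
s=ctrl.observe();print(s["position"],s["force"],s["moment"])
f=vision.grab_frame("side")
cv2.imwrite("pics/side2.png",cv2.resize(cv2.convertScaleAbs(f["frame"][220:310,290:410],alpha=2),None,fx=6,fy=6,interpolation=cv2.INTER_CUBIC))
E
```

```text
[0.45946866 0.19895304 0.22685153] [ 0.34531933 -0.20066581 -1.81858331] [-0.06681735 -0.00662643 -0.00999932]
```

View pics/side2.png

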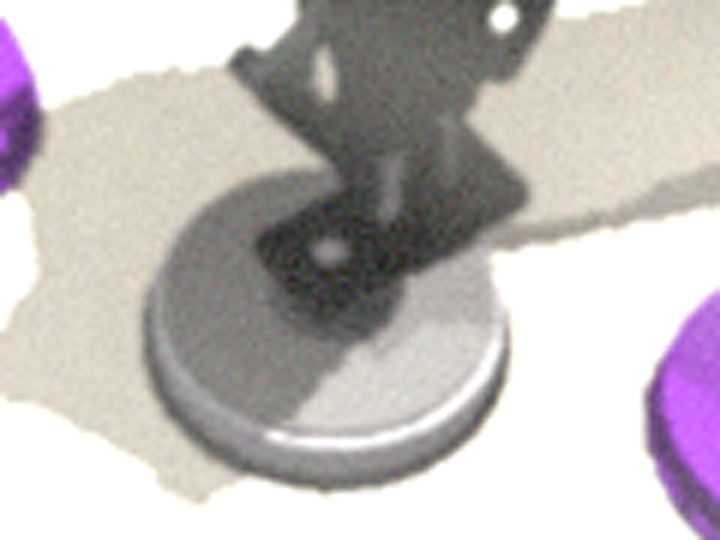

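The picture shows the bright pin tip inside the toe hole at crop (328,248), with the foot level. About 6 mm is left to go.

Emit:
arm_command:
  targets:
    - {"dx":0,"dy":0,"dz":0.1,"wx":0,"wy":0,"wz":0}
    - {"dx":0,"dy":0,"dz":0.1,"wx":0,"wy":0,"wz":0}
    - {"dx":0,"dy":0,"dz":0.1,"wx":0,"wy":0,"wz":0}
    - {"dx":0,"dy":0,"dz":0.07,"wx":0,"wy":0,"wz":0}
    - {"dx":0,"dy":0,"dz":0,"wx":0,"wy":0,"wz":0}

```text
time_s: 13.7
position: [0.4595, 0.199, 0.2231]
eef_rot: [-1.365, -2.829, 0.0]
force: [0.0, 0.6, -1.9]
finger_gap: 0.0128
finger_force: 58.5
```

Emit:
arm_command:
  targets:
    - {"dx":0,"dy":0,"dz":0.03,"wx":0,"wy":0,"wz":0}
    - {"dx":0,"dy":0,"dz":0.03,"wx":0,"wy":0,"wz":0}
    - {"dx":0,"dy":0,"dz":0.03,"wx":0,"wy":0,"wz":0}
    - {"dx":0,"dy":0,"dz":0.02,"wx":0,"wy":0,"wz":0}
    - {"dx":0,"dy":0,"dz":0,"wx":0,"wy":0,"wz":0}

```text
time_s: 14.2
position: [0.4595, 0.1989, 0.2221]
eef_rot: [-1.365, -2.829, 0.0]
force: [0.5, 0.4, -1.2]
finger_gap: 0.0134
finger_force: 58.5
```

Emit:
arm_command:
  targets:
    - {"dx":0,"dy":0,"dz":0.02,"wx":0,"wy":0,"wz":0}
    - {"dx":0,"dy":0,"dz":0.02,"wx":0,"wy":0,"wz":0}
    - {"dx":0,"dy":0,"dz":0.02,"wx":0,"wy":0,"wz":0}
    - {"dx":0,"dy":0,"dz":0,"wx":0,"wy":0,"wz":0}
    - {"dx":0,"dy":0,"dz":0,"wx":0,"wy":0,"wz":0}

```text
time_s: 14.7
position: [0.4595, 0.1989, 0.2215]
eef_rot: [-1.365, -2.829, 0.0]
force: [-0.3, 0.4, -2.7]
finger_gap: 0.0133
finger_force: 58.5
```

Emit:
arm_command:
  targets:
    - {"dx":0,"dy":0,"dz":0.02,"wx":0,"wy":0,"wz":0}
    - {"dx":0,"dy":0,"dz":0.02,"wx":0,"wy":0,"wz":0}
    - {"dx":0,"dy":0,"dz":0.01,"wx":0,"wy":0,"wz":0}
    - {"dx":0,"dy":0,"dz":0,"wx":0,"wy":0,"wz":0}
    - {"dx":0,"dy":0,"dz":0,"wx":0,"wy":0,"wz":0}

```text
time_s: 15.2
position: [0.4595, 0.1989, 0.221]
eef_rot: [1.365, 2.83, -0.0]
force: [-0.2, 0.5, -1.3]
finger_gap: 0.0135
finger_force: 58.5
```

Emit:
arm_command:
  targets:
    - {"dx":0,"dy":0,"dz":0.01,"wx":0,"wy":0,"wz":0}
    - {"dx":0,"dy":0,"dz":0.01,"wx":0,"wy":0,"wz":0}
    - {"dx":0,"dy":0,"dz":0.01,"wx":0,"wy":0,"wz":0}
    - {"dx":0,"dy":0,"dz":0,"wx":0,"wy":0,"wz":0}
    - {"dx":0,"dy":0,"dz":0,"wx":0,"wy":0,"wz":0}

```text
time_s: 15.7
position: [0.4595, 0.1989, 0.2209]
eef_rot: [1.365, 2.829, 0.0]
force: [-0.3, 0.5, 4.9]
finger_gap: 0.013
finger_force: 59.1
```

Contact: the foot rests on the pad with about 7 N change, at the expected height. Releasing.

Emit:
arm_command:
  targets:
    - {"dx":0,"dy":0,"dz":0,"wx":0,"wy":0,"wz":0}
    - {"dx":0,"dy":0,"dz":0,"wx":0,"wy":0,"wz":0}
    - {"dx":0,"dy":0,"dz":0,"wx":0,"wy":0,"wz":0}
    - {"dx":0,"dy":0,"dz":0,"wx":0,"wy":0,"wz":0}
    - {"dx":0,"dy":0,"dz":0,"wx":0,"wy":0,"wz":0}
  hand: 1

```text
time_s: 16.2
position: [0.4595, 0.1989, 0.2207]
eef_rot: [-1.365, -2.829, 0.0]
force: [0.1, -0.0, -0.2]
finger_gap: 0.0837
finger_force: 0.0
```

Emit:
arm_command:
  targets:
    - {"dx":0,"dy":0,"dz":0,"wx":0,"wy":0,"wz":0}
    - {"dx":0,"dy":0,"dz":0,"wx":0,"wy":0,"wz":0}
    - {"dx":0,"dy":0,"dz":-0.5,"wx":0,"wy":0,"wz":0}
    - {"dx":0,"dy":0,"dz":-1,"wx":0,"wy":0,"wz":0}
    - {"dx":0,"dy":0,"dz":-2,"wx":0,"wy":0,"wz":0}

```text
time_s: 16.7
position: [0.4592, 0.1989, 0.2559]
eef_rot: [-1.364, -2.829, 0.002]
force: [-0.0, 0.1, -0.1]
finger_gap: 0.0851
finger_force: 0.0
```

Emit:
arm_command:
  targets:
    - {"dx":0,"dy":0,"dz":-2.5,"wx":0,"wy":0,"wz":0}
    - {"dx":0,"dy":0,"dz":-2.5,"wx":0,"wy":0,"wz":0}
    - {"dx":0,"dy":0,"dz":-2.5,"wx":0,"wy":0,"wz":0}
    - {"dx":0,"dy":0,"dz":-1,"wx":0,"wy":0,"wz":0}
    - {"dx":0,"dy":0,"dz":0,"wx":0,"wy":0,"wz":0}

```text
time_s: 17.2
position: [0.4597, 0.1988, 0.3424]
eef_rot: [1.365, 2.827, 0.003]
force: [1.5, -0.8, -0.7]
finger_gap: 0.0856
finger_force: 0.0
```

```bash
python3 - <<'E'
from h import *
from plant import ctrl,vision
import cv2
s=ctrl.observe();print(s["time_s"],s["position"],s["force"],s["finger_gap"])
f=vision.grab_frame("side")
P=cloud(f,325,385,235,280);z=P[...,2];m=(z>.031)&(z<.04);print(m.sum(),np.percentile(z[m],[5,50,95]),cv2.minAreaRect((P[m][:,:2]*1000).astype(np.float32)))
A=np.c_[P[m][:,:2],np.ones(m.sum())];print("slope",np.linalg.lstsq(A,z[m],rcond=None)[0]);m=(z>.08)&(z<.095);print("web top",m.sum(),np.median(z[m]))
cv2.imwrite("pics/side3.png",cv2.resize(cv2.convertScaleAbs(f["frame"][180:310,250:430],alpha=1.8),None,fx=4,fy=4,interpolation=cv2.INTER_CUBIC))
E
```

```text
17.2 [0.45970706 0.19881846 0.34235446] [ 1.49502793 -0.76414142 -0.67970665] 0.0855895607456537
482 [0.03248286 0.03576936 0.03862304] ((458.9181213378906, 199.74497985839844), (90.94090270996094, 38.68949508666992), 38.2602424621582)
slope [ 0.00355323 -0.00433161  0.0349277 ]
web top 126 0.08698336758759784
```

View pics/side3.png

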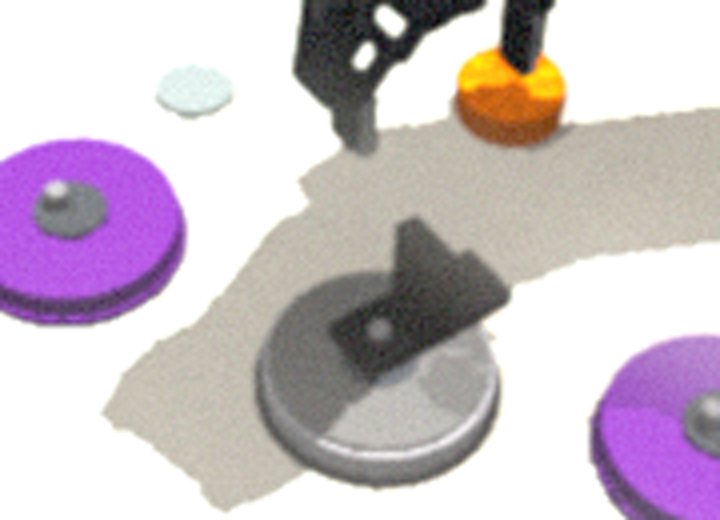

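The foot sits flat on the grey stand, with the pin showing in the hole at crop (380,328). The sole's top is at 35.5 mm and the web's top at 87 mm, both as expected for a flush fit. The gripper is clear.

```bash
python3 -c "
from plant import ctrl
print(ctrl.close_job())"
```

```text
the job is handed in; nothing more can be done
None
```

The foot sits flush over the pin on the grey stand and is released. The lens, tin, glass disc and nickel ring were not touched, and I handed the job in at about 17 s; no verdict was returned.

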